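# Roll the till torch out of its spring clips and dock it on the charger

## Robot

A 6-joint arm with a two-finger parallel gripper is mounted at the origin on the work surface. World frame = base frame: x ahead of the robot, y to its left, z up, the work surface at z = 0. Lengths are in m, angles in rad, forces in N, time in s.
With the tool pointing down it reaches from about 0.35 to 0.775 m from the base axis. Payload 7.3 kg.
Tool frame: the origin (TCP) lies at the very end of the fingers, on their centre line; the grasp point (between the pads) lies 19 mm behind it; z points along the fingers, y is the line along which they close (so a half turn about z gives the same grasp; the last joint's range is limited). The gripper opens to 92 mm and grips with 3 to 60 N. Pads are 19 mm wide; open, the fingers measure 130 mm over their backs; the gripper's body (75 mm by 190 mm) begins 47 mm behind the grasp point.
Start: joints at [1.095, 0.342, 1.524, -0, 1.275, -0.146], TCP at [0.17, 0.497, 0.227] pointing down, gripper open.
Joint ranges: [-2.53, 2.53], [-0.77, 2.02], [0.04, 2.7], [-1, 4.14], [0.28, 2.66], [-3.11, 3.11]. Speed limits (rad/s): [2.57, 2.57, 3.14, 3.14, 3.14, 3.14].

## Interface

Orientations are given as [roll, pitch, yaw] about the fixed x, y, z axes, in that order (R = Rz(yaw) Ry(pitch) Rx(roll)).
In Python, from cell import * gives the robot as it stands.
- The arm moves only by the tool step_arm, never from a script. Its argument "commands" is a list of rows, each a list of 7 numbers: the opening, from 0 (shut) to 1 (fully open), then the shift along the world's x, y, z in cm, then the turn, a rotation vector about the world's x, y, z in rad. A call has 1 to 5 rows; each row is the pose to reach, as a shift and turn from the pose commanded when the call began; what a row does not reach only later rows make up. A row lasts 1/12 s, in which the tool goes at most 41.7 mm and 7.16 degrees, less where a joint would pass 70% of its speed; a pose out of reach is approached as far as the arm can. A call with a gripper value outside its range is refused whole. The fingers move at their own pace and stop on an object; "grip_force" is the grip in N (left out, the last holds). Time passes only in rows, so rows that repeat a pose let the fingers close. It gives the time, the measured TCP pose, the force, the opening and the grip force at its end, in the units of the state.
- observe(): the state, without advancing time (a new reading comes with each control period).
- read_camera(name): name is "side" or "top"; returns the picture (400x640x3 uint8, red, green, blue); there is no depth.
- camera_model(name): a dict with "vfov" (degrees; the focal length in pixels is half the picture's height over the tangent of half this angle, whatever the lens; pixels are square), "cx", "cy" (the principal point, pixels), "k1" (the pictures are not rectified: a ray, as slopes to the right and down, at radius r is drawn at 1 + k1 r^2 times it, then the intrinsics apply), "world_to_cam" (4x4, takes a point from world to camera coordinates). Camera axes: x right, y up, looking along -z (the intrinsics and any distortion apply to the point x, -y, -z); pixel columns grow to the right and rows downward; lengths in m; the calibration is good to about 2 mm. A picture is of the moment at which its call begins. camera_model takes no time and is no camera call.
- hand_in(): hands the job in; it is judged then, once.
The state is a dict: "time": time; "qpos": joint angles; "qvel": joint speeds; "joint_efforts": joint torques, N m; "tool_pos": TCP position; "tool_rot": TCP orientation; "contact_force": force on the tool from outside, world axes, zero at the start; "torque": the same for the moment, N m; "opening": finger opening in m; "grip_force": force on a finger pad.
Only numpy, scipy, OpenCV 4.12 (cv2) and the standard library are available. Lean on these libraries where they do the work, as an engineer would, in place of code of your own. Each camera call takes 0.05 s, during which the arm holds its last target. There are 200 camera calls.

## Task

Put the till's orange torch on charge: roll it sideways out of its two spring clips, away from the rigid hooks and over the yellow sprung jaws, lay it in the white cradle and let go of it there. Then take it up again by its black lamp end and lay it in the grey charging dock with its brass tail right up against the contact on the blue plate, and let go. Do not wrench it against the hooks, and leave the goods on the counter where they are.

Things in the scene. Friction and masses are not known exactly. Their poses are not given: they have to be found in the camera images.
- torch: cordless stick torch: plain round bar, diameter 32 mm, length 190 mm, 0.12 to 0.22 kg. Orange barrel, brass tail cap at -y, black lamp head with white face at +y (black from y = +40 to +95 mm). Origin on its axis at mid-length; y along the bar towards the lamp. Starts level in the clips, its y along the holder's y.
- torch_tail (a point): centre of the brass tail face, on the torch axis, 95 mm from mid-length
- torch_lamp (a point): point on the torch axis in the black lamp head, 72 mm from mid-length towards the lamp: the middle of the part left free by both the dock and the cradle
- clip: spring-clip holder fixed to the table: black base 100 x 210 x 8 mm with two clips, each 20 mm wide, at y = -72 and +72 mm; between them the torch is free over 124 mm, 26 mm above the base. Origin at the underside below the torch axis; y along the torch, -x is the way out. Black end cheeks 42 mm high stand 4 mm off both torch ends, so it cannot slide out lengthways.
- clip_seat (a point): middle of the torch as held in the clips, on its axis, 50 mm above the table; axes as the holder's. On the +x side each clip has a rigid steel jaw hooking over the torch's top (hook from x = -4 to +24 mm, 1 mm above the torch, hook top 79 mm above the table): no pulling straight up. Moved 20 mm or more to -x, the torch clears the hooks and can rise.
- jaw_lip (a point): rounded lip of one yellow sprung jaw (at the +y clip), 56 mm above the table, 6 mm above the torch axis, on the torch's -x side. Both jaws are hinged near the base and bend away to -x when the torch is moved sideways against them: about 2 N together at first, 7 N at 10 mm, 15 to 20 N at 24 mm. So: 22 to 26 mm (truly moved) level to -x first, then up and on to -x.
- cradle: white cradle fixed to the table with two black rubber V notches (90 degrees, 14 mm wide along y, at y = -42 and +42 mm, about 50 mm across, tops 48 mm above the table). Base 60 x 120 x 8 mm. Origin at the underside's centre; y is the direction in which the torch lies, lamp either way. A torch in it is free over 70 mm in the middle and over 46 mm at each end.
- cradle_seat (a point): where the middle of the torch lies in the cradle: 45 mm above the table, centred between the notches
- dock: grey charging dock fixed to the table: 90 degree V trough, about 65 mm across, top edges 55 mm above the table, from y = -95 to +45 mm, closed at -y by a blue plate 70 x 10 x 64 mm high with a brass contact facing +y. Origin at table height below the middle of a docked torch, y from plate to open end. The docked torch's last 50 mm (black lamp end) stick out: only there do fingers fit.
- dock_contact (a point): centre of the brass contact on the plate's face, 45 mm above the table: the tail face of a docked torch touches it; axes as the dock's
- spray: blue spray can 52 mm diameter, 190 mm high, loose, to be left where it is; origin at the centre of its underside
- cleaner: green cleaner bottle 72 mm diameter, 220 mm high, loose, to be left where it is; origin at the centre of its underside
- oil: yellow bottle 64 mm diameter, 190 mm high, loose, to be left where it is; origin at the centre of its underside
- carton: pink carton 60 x 160 x 100 mm, loose, to be left where it is; origin at the centre of its underside
- cream: cream jar 60 mm diameter, 55 mm high, loose, to be left where it is; origin at the centre of its underside
- soap: green soap pack 55 x 90 x 32 mm, loose, to be left where it is; origin at the centre of its underside
- tea: red tea packet 110 x 70 x 60 mm, loose, to be left where it is; origin at the centre of its underside
- wipes: blue pack of wipes 140 x 80 x 45 mm, loose, to be left where it is; origin at the centre of its underside
Things that resemble listed ones, but are neither listed nor needed, are in the scene too. There is more than one size of the torch; the one meant has the size given above.

How it is judged:
By the outcome, as a careful person would: the job done as asked, in the order asked, and still so for the second after the job is handed in, with the robot touching nothing.
It also fails if it takes over 54 s, if anything falls off the work surface, if the arm or the gripper's body presses on something with over 40 N, if the wrist force passes 120 N, or if a joint passes its speed limit or range.

## Working session

There is one attempt and no reset: what is moved stays moved. The work goes in short steps, Python scripts to look and compute and a tool call to move; the robot and the scene stay as the last step left them, time stands still between calls to the robot, and variables do not carry over. Pictures are saved under pics/ and viewed, at most 10 in all, crops included, and the job is handed in when it is done.

Besides the shell and the picture viewer there is one more tool, called after "Emit:" as name(argument=value, ...) on one line, values as JSON. step_arm: Moves the arm, as the interface text tells. Its arguments: {"type":"object","properties":{"commands":{"type":"array"},"grip_force":{"type":"number"}},"required":["commands"]}

```bash
ls; mkdir -p pics
cat > h.py <<'E'
from cell import *
import numpy as np, cv2
def grab(n,f=None):
    im=read_camera(n)
    if f: cv2.imwrite('pics/'+f,im[:,:,::-1])
    return im
def ray(n,u,v):
    m=camera_model(n); f=200/np.tan(np.radians(m['vfov'])/2)
    K=np.array([[f,0,m['cx']],[0,f,m['cy']],[0,0,1.]])
    p=cv2.undistortPoints(np.array([[[u,v]]],float),K,np.array([m['k1'],0,0,0,0.]),None,None,None) if 0 else None
    d=np.array([(u-m['cx'])/f,(v-m['cy'])/f]); s=d.copy()
    for _ in range(30): s=d/(1+m['k1']*(s@s))
    T=np.array(m['world_to_cam']); R=T[:3,:3]
    return -R.T@T[:3,3], R.T@np.array([s[0],-s[1],-1])
def plane(n,u,v,z):
    o,d=ray(n,u,v); return o+d*(z-o[2])/d[2]
def proj(n,P):
    m=camera_model(n); f=200/np.tan(np.radians(m['vfov'])/2)
    T=np.array(m['world_to_cam']); c=T[:3,:3]@np.array(P)+T[:3,3]
    s=np.array([c[0],-c[1]])/-c[2]; s=s*(1+m['k1']*(s@s))
    return s*f+[m['cx'],m['cy']]
def two(p,q): # side px, top px
    o1,d1=ray('side',*p);o2,d2=ray('top',*q)
    A=np.stack([d1,-d2],1); t=np.linalg.lstsq(A,o2-o1,rcond=None)[0]
    a,b=o1+t[0]*d1,o2+t[1]*d2; return (a+b)/2,np.linalg.norm(a-b)
E
python3 - <<'E'
from h import *
grab('top','t0.png');grab('side','s0.png')
for n in('top','side'):
    m=camera_model(n);print(n,m['vfov'],m['k1'],ray(n,320,200))
print(observe())
E
```

```text
pics
top 47.84052201037187 -0.12295441685270526 (array([0.35358409, 0.03076293, 1.44583095]), array([ 0.19556955, -0.01385118, -0.98072087]))
side 44.94911494279246 -0.10017948469970042 (array([ 0.49261637, -0.91851425,  1.09067776]), array([ 0.06049459,  0.65856843, -0.75032854]))
{'time': 0.1, 'qpos': array([ 1.09499580e+00,  3.42641959e-01,  1.52491882e+00, -3.38332050e-05,
        1.27538006e+00, -1.46004669e-01]), 'qvel': array([-3.49726404e-04, -8.66487176e-04, -3.01980005e-03,  1.65751135e-03,
        1.82474129e-05, -1.23711487e-05]), 'joint_efforts': array([ 2.08395744e-03, -4.32007313e+01, -2.44694227e+01,  7.18460698e-02,
        5.26027218e-02, -7.48028037e-05]), 'tool_pos': array([0.16984681, 0.49638882, 0.22612114]), 'tool_rot': array([-3.14025411e+00, -1.64132225e-04,  2.81180656e+00]), 'contact_force': array([-0.57921791,  0.39831457, -0.13739208]), 'torque': array([-0.02157154, -0.02533336,  0.00492323]), 'grip_force': 0.0, 'opening': 0.09200653941038113}
```

View pics/t0.png

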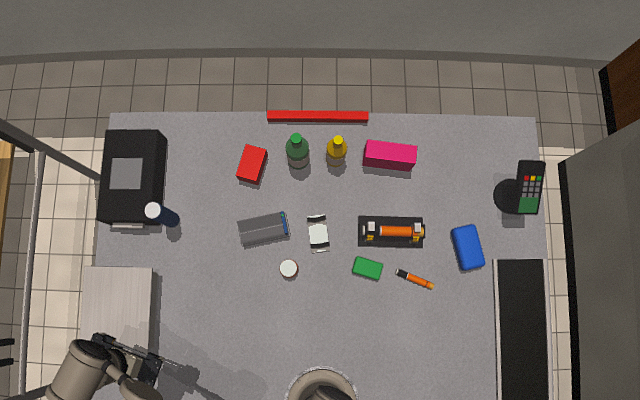

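View pics/s0.png

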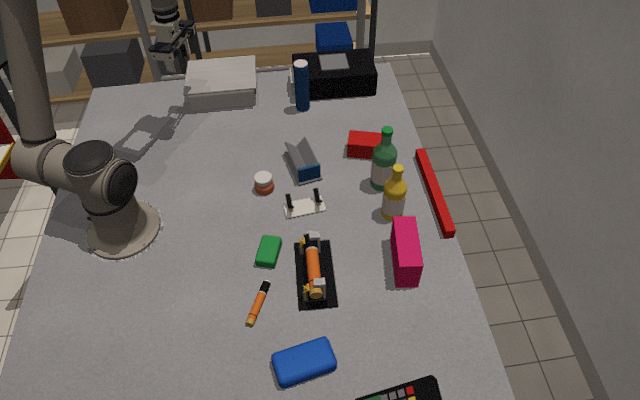

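The top view shows these candidates for the torch:
- The bar in the black clip holder at (392,231).
- A loose small orange torch at (415,279).

The dock is at (264,228) with its blue plate at (285,223), and the cradle is at (318,233). By the description I want the one in the holder, so I'll check it in a crop.

Run:
```python
from h import *
t=cv2.imread('pics/t0.png');s=cv2.imread('pics/s0.png')
a=cv2.resize(t[195:295,225:435],None,fx=3.8,fy=3.8,interpolation=cv2.INTER_CUBIC)[:,:800]
b=cv2.resize(s[225:325,250:350],(210*1,210));
b=cv2.resize(s[225:315,240:420],(420,210),interpolation=cv2.INTER_CUBIC)
c=cv2.resize(s[130:220,270:340],(0,0),fx=2.3,fy=2.3,interpolation=cv2.INTER_CUBIC)[:210]
o=np.zeros((600,800,3),np.uint8);o[:380,:a.shape[1]]=a;o[385:385+210,:420]=b;o[385:385+c.shape[0],430:430+c.shape[1]]=c
cv2.imwrite('pics/c0.png',o)
```

```text
(no output)
```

View pics/c0.png

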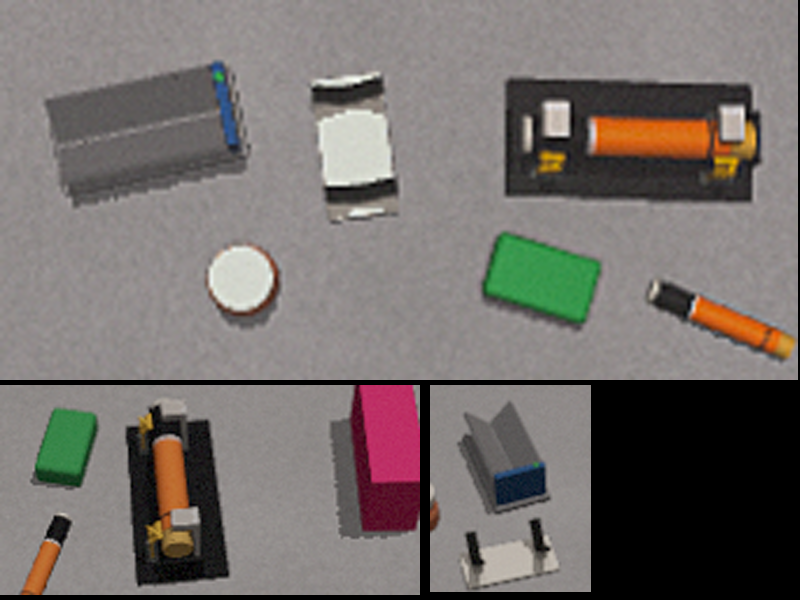

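The torch in the holder is the one wanted. Its lamp end points to +y (left in the top view) and its brass tail to -y. The yellow jaws are on the robot side, so the way out is world -x. Now I'll measure.

```bash
cat >> h.py <<'E'
def mask(im,lo,hi,box):
    h=cv2.cvtColor(im,cv2.COLOR_RGB2HSV); m=cv2.inRange(h,np.array(lo),np.array(hi))
    k=np.zeros_like(m); x0,y0,x1,y1=box; k[y0:y1,x0:x1]=m[y0:y1,x0:x1]
    n,l,s,c=cv2.connectedComponentsWithStats(k)
    i=1+np.argmax(s[1:,4]); return l==i, k>0
def rect(m):
    p=np.argwhere(m)[:,::-1].astype(np.float32); r=cv2.minAreaRect(p); return p.mean(0),cv2.boxPoints(r)
E
python3 - <<'E'
from h import *
np.set_printoptions(precision=4,suppress=True)
T=cv2.imread('pics/t0.png')[:,:,::-1].copy();S=cv2.imread('pics/s0.png')[:,:,::-1].copy()
def show(name,n,im,lo,hi,box,z,whole=False):
    a,k=mask(im,lo,hi,box); a=k if whole else a
    c,b=rect(a); print(name,n,a.sum(),c,plane(n,*c,z)[:2]); W=np.array([plane(n,*q,z)[:2] for q in b])
    e=[W[1]-W[0],W[2]-W[1]]
    print('   rectctr',W.mean(0),[(np.linalg.norm(v)*1000,np.degrees(np.arctan2(v[1],v[0]))) for v in e])
show('orange','top',T,(5,150,120),(18,255,255),(375,215,430,248),.058)
show('orange','side',S,(5,150,120),(18,255,255),(300,235,335,303),.058)
show('base','top',T,(0,0,0),(180,120,60),(350,208,430,255),.008)
show('base','side',S,(0,0,0),(180,120,60),(290,228,342,312),.008)
show('cradlewhite','top',T,(0,0,170),(180,40,255),(303,212,333,256),.008,True)
show('cradlewhite','side',S,(0,0,170),(180,40,255),(278,190,330,220),.008,True)
show('notchA','top',T,(0,0,0),(180,120,70),(303,212,333,223),.045)
show('notchB','top',T,(0,0,0),(180,120,70),(303,238,333,250),.045)
show('blue','top',T,(100,120,50),(125,255,255),(275,205,293,240),.064)
show('blue','side',S,(100,120,50),(125,255,255),(285,155,330,185),.032)
show('dock','top',T,(0,0,70),(180,40,112),(230,205,290,250),.055)
show('yell','top',T,(20,140,100),(32,255,255),(365,225,377,245),.056)
show('jawR','top',T,(20,140,100),(32,255,255),(408,236,424,245),.056)
E
```

```text
orange top 286 [396.0804 230.5979] [ 0.5357 -0.2265]
   rectctr [ 0.536 -0.228] [(np.float64(28.206981397419902), np.float64(-0.9057874911054392)), (np.float64(97.58863592482415), np.float64(-89.54710328512))]
orange side 369 [312.7751 264.9892] [ 0.5328 -0.2289]
   rectctr [ 0.5336 -0.2353] [(np.float64(31.483446609528695), np.float64(-1.4015126078446227)), (np.float64(114.93219245606834), np.float64(-92.42955105799315))]
base top 1248 [387.9055 231.7123] [ 0.5384 -0.2092]
   rectctr [ 0.5393 -0.2194] [(np.float64(98.7643531445259), np.float64(-2.067972790027959)), (np.float64(217.50704289852104), np.float64(-91.17705414388209))]
base side 1515 [315.3637 274.8687] [ 0.5383 -0.2272]
   rectctr [ 0.5366 -0.2082] [(np.float64(109.46635593126949), np.float64(-0.11159766686793839)), (np.float64(237.61857596903116), np.float64(-92.69666594579135))]
cradlewhite top 373 [317.8311 232.8284] [0.5328 0.0166]
   rectctr [0.5328 0.0165] [(np.float64(58.32428174429901), np.float64(-81.72254607936524)), (np.float64(118.7411334121124), np.float64(-172.17047585142362))]
cradlewhite side 368 [304.486
[... 947 characters left out ...]
51)), (np.float64(22.404548963346844), np.float64(-93.29600363795204))]
dock top 1249 [261.795  230.6549] [0.5319 0.1914]
   rectctr [0.5338 0.1858] [(np.float64(157.08700276083482), np.float64(-77.11050761792755)), (np.float64(92.37273154865541), np.float64(-166.89806671120112))]
yell top 25 [369.6  237.08] [ 0.515  -0.1437]
   rectctr [ 0.5153 -0.1434] [(np.float64(15.592910948255483), np.float64(-89.54335530680098)), (np.float64(12.484986083398399), np.float64(179.3179934703949))]
jawR top 17 [416.0588 237.1765] [ 0.5157 -0.2894]
   rectctr [ 0.5131 -0.2876] [(np.float64(15.806086311661367), np.float64(-89.65284025995247)), (np.float64(12.543174226963528), np.float64(178.33450138291133))]
```

Run:
```python
from h import *
np.set_printoptions(precision=4,suppress=True)
T=cv2.imread('pics/t0.png')[:,:,::-1].copy()
g=lambda X,Y:(225+X/3.8-.4,195+Y/3.8-.4)
a,b=plane('top',*g(62,150),.024),plane('top',*g(215,119),.024); print('valley',a,b,np.degrees(np.arctan2(*(a-b)[1::-1])))
c,d=plane('top',*g(212,63),.064),plane('top',*g(236,148),.064); print('plate face top edge ends',c,d,np.linalg.norm(c-d))
e,f=plane('top',*g(46,100),.055),plane('top',*g(210,66),.055); print('far edge',e,f)
for nm,(u,v),z in [('cream',(288,268),.055),('soap',(367,268),.032),('tea',(252,163),.06)]: print(nm,plane('top',u,v,z))
```

```text
valley [0.5241 0.2613 0.024 ] [0.5518 0.1336 0.024 ] 102.22115777790702
plate face top edge ends [0.5924 0.1342 0.064 ] [0.5226 0.1131 0.064 ] 0.0729135840616908
far edge [0.5616 0.2711 0.055 ] [0.5914 0.1365 0.055 ]
cream [0.4174 0.1076 0.055 ]
soap [ 0.4206 -0.1376  0.032 ]
tea [0.7482 0.2291 0.06  ]
```

Emit:
step_arm(commands=[[0.7, 2, -3, 0, 0, 0, -0.12], [0.7, 4, -6, 0, 0, 0, -0.24], [0.7, 6.5, -9, -0.5, 0, 0, -0.36], [0.7, 9, -12, -1, 0, 0, -0.48], [0.7, 11, -15, -1, 0, 0, -0.6]])

```text
time: 0.52
tool_pos: [0.2806, 0.3449, 0.2157]
tool_rot: [-3.14, 0.0, 2.206]
contact_force: [0.7, 0.3, -0.0]
opening: 0.0658
grip_force: 0.0
```

Emit:
step_arm(commands=[[0.65, 3, -3, 0, 0, 0, -0.12], [0.65, 5, -6.5, 0, 0, 0, -0.24], [0.65, 7, -10, 0, 0, 0, -0.36], [0.65, 9, -13.5, 0, 0, 0, -0.48], [0.65, 11, -17, 0, 0, 0, -0.6]])

```text
time: 0.93
tool_pos: [0.3904, 0.1748, 0.2166]
tool_rot: [-3.141, 0.0, 1.606]
contact_force: [0.8, 0.4, 0.5]
opening: 0.0596
grip_force: 0.0
```

Emit:
step_arm(commands=[[0.65, 2, -3.5, 0, 0, 0, -0.035], [0.65, 4, -7, 0, 0, 0, -0.035], [0.65, 6, -10.5, 0, 0, 0, -0.035], [0.65, 8, -14, 0, 0, 0, -0.035], [0.65, 10, -17.5, 0, 0, 0, -0.035]])

```text
time: 1.35
tool_pos: [0.4904, -0.0003, 0.2165]
tool_rot: [-3.141, -0.0, 1.576]
contact_force: [0.3, 0.9, 0.4]
opening: 0.0598
grip_force: 0.0
```

Emit:
step_arm(commands=[[0.65, 1, -3.5, 0, 0, 0, 0], [0.65, 2, -7, 0, 0, 0, 0], [0.65, 3, -10.5, 0, 0, 0, 0], [0.65, 4, -14, 0, 0, 0, 0], [0.65, 4.5, -17.5, -2, 0, 0, 0]])

```text
time: 1.77
tool_pos: [0.5374, -0.176, 0.1995]
tool_rot: [3.135, 0.003, 1.577]
contact_force: [1.2, 0.3, 0.8]
opening: 0.0599
grip_force: 0.0
```

Emit:
step_arm(commands=[[0.65, -0.1, -3.5, -2, 0, 0, 0], [0.65, -0.1, -4.1, -5, 0, 0, 0], [0.65, -0.1, -4.1, -8, 0, 0, 0], [0.65, -0.1, -4.1, -10, 0, 0, 0], [0.65, -0.1, -4.1, -10, 0, 0, 0]])

```text
time: 2.18
tool_pos: [0.531, -0.2131, 0.0918]
tool_rot: [-3.133, -0.005, 1.576]
contact_force: [-1.3, -0.0, -0.9]
opening: 0.0594
grip_force: 0.0
```

Run:
```python
from h import *
t=grab('top')[:,:,::-1];s=grab('side')[:,:,::-1]
o=np.hstack([cv2.resize(t[190:270,350:430],(400,400),interpolation=2),cv2.resize(s[220:320,270:370],(400,400),interpolation=2)])
cv2.imwrite('pics/c1.png',o); print(observe()['tool_pos'])
```

```text
[ 0.53382186 -0.21412041  0.09650984]
```

View pics/c1.png

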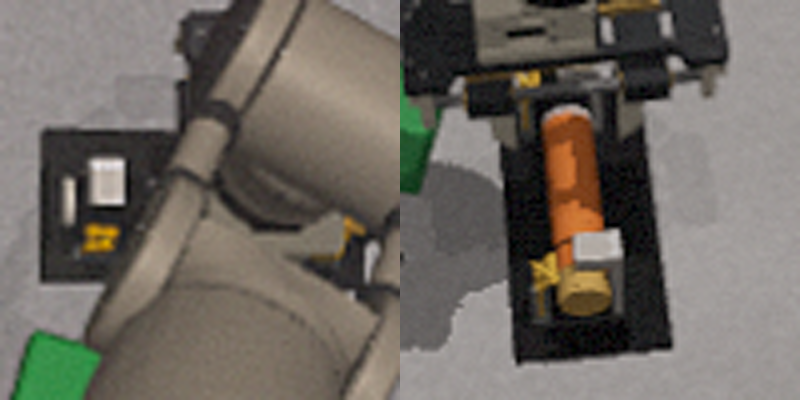

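Fingers straddle the torch centrally: in the right half of the crop the tips are at about (505,140) and (630,140), and the bar is at about (570,120). I'll descend and grip gently.

Emit:
step_arm(commands=[[0.65, 0, 0, -2.5, 0, 0, 0], [0.65, 0, 0, -5, 0, 0, 0], [0.65, 0, 0, -6.3, 0, 0, 0], [0.65, 0, 0, -6.3, 0, 0, 0], [0.65, 0, 0, -6.3, 0, 0, 0]])

```text
time: 2.7
tool_pos: [0.5349, -0.2145, 0.0352]
tool_rot: [3.14, 0.001, 1.577]
contact_force: [-0.2, 0.9, 0.8]
opening: 0.0597
grip_force: 0.0
```

Emit:
step_arm(commands=[[0.25, 0, 0, 0, 0, 0, 0], [0.25, 0, 0, 0, 0, 0, 0], [0.25, 0, 0, 0, 0, 0, 0], [0.25, 0, 0, 0, 0, 0, 0], [0.25, 0, 0, 0, 0, 0, 0]], grip_force=8)

```text
time: 3.12
tool_pos: [0.5344, -0.2144, 0.0344]
tool_rot: [3.14, 0.001, 1.577]
contact_force: [0.4, 0.3, 2.9]
opening: 0.0317
grip_force: 8.0
```

Emit:
step_arm(commands=[[0.2, 0, 0, 0, 0, 0, 0], [0.2, 0, 0, 0, 0, 0, 0], [0.2, -0.3, 0, 0, 0, 0, 0], [0.2, -0.6, 0, 0, 0, 0, 0], [0.2, -0.8, 0, 0, 0, 0, 0]], grip_force=35)

```text
time: 3.53
tool_pos: [0.5277, -0.2148, 0.0344]
tool_rot: [3.137, 0.002, 1.577]
contact_force: [7.4, 0.9, 1.0]
opening: 0.0314
grip_force: 34.9
```

Emit:
step_arm(commands=[[0.2, -0.4, 0, 0, 0, 0, 0], [0.2, -0.8, 0, 0, 0, 0, 0], [0.2, -1.2, 0, 0, 0, 0, 0], [0.2, -1.6, 0, 0, 0, 0, 0], [0.2, -1.6, 0, 0, 0, 0, 0]])

```text
time: 3.95
tool_pos: [0.5139, -0.215, 0.0343]
tool_rot: [3.132, 0.003, 1.576]
contact_force: [15.7, 1.2, -6.4]
opening: 0.0312
grip_force: 34.9
```

Emit:
step_arm(commands=[[0.2, -0.2, 0, 0, 0, 0, 0], [0.2, -0.3, 0, 0, 0, 0, 0], [0.2, -0.3, 0, 0, 0, 0, 0]])

```text
time: 4.2
tool_pos: [0.5115, -0.215, 0.034]
tool_rot: [3.132, 0.003, 1.576]
contact_force: [17.7, 2.4, -9.8]
opening: 0.0312
grip_force: 34.9
```

Emit:
step_arm(commands=[[0.2, -0.15, 0, 0, 0, 0, 0], [0.2, -0.15, 0, 0.4, 0, 0, 0], [0.2, -0.15, 0, 0.9, 0, 0, 0], [0.2, -0.2, 0, 1.5, 0, 0, 0], [0.2, -0.3, 0, 2.2, 0, 0, 0]])

```text
time: 4.62
tool_pos: [0.5072, -0.2151, 0.0564]
tool_rot: [3.135, 0.002, 1.577]
contact_force: [7.4, -0.0, 2.3]
opening: 0.0312
grip_force: 34.9
```

Emit:
step_arm(commands=[[0.2, -0.3, 0, 1, 0, 0, 0], [0.2, -0.6, 0, 2, 0, 0, 0], [0.2, -1, 0, 4, 0, 0, 0], [0.2, -1, 0, 7, 0, 0, 0], [0.2, -1, 0, 9, 0, 0, -0.1]])

```text
time: 5.03
tool_pos: [0.4929, -0.2141, 0.1472]
tool_rot: [-3.14, -0.0, 1.477]
contact_force: [0.1, -0.1, -1.3]
opening: 0.031
grip_force: 34.9
```

Emit:
step_arm(commands=[[0.2, 0, 1, 0, 0, 0, -0.11], [0.2, 0, 3, 0, 0, 0, -0.22], [0.2, 0, 5, 0, 0, 0, -0.33], [0.2, 0, 7, 0, 0, 0, -0.44], [0.2, 0, 9, 0, 0, 0, -0.55]])

```text
time: 5.45
tool_pos: [0.4926, -0.1233, 0.1454]
tool_rot: [-3.139, 0.001, 0.921]
contact_force: [0.8, 0.7, -1.8]
opening: 0.0312
grip_force: 34.9
```

Emit:
step_arm(commands=[[0.2, 0.5, 2, 0, 0, 0, -0.11], [0.2, 1, 5, 0, 0, 0, -0.22], [0.2, 2, 8, 0, 0, 0, -0.33], [0.2, 3, 11, 0, 0, 0, -0.44], [0.2, 3.5, 14, 0, 0, 0, -0.55]])

```text
time: 5.87
tool_pos: [0.5286, 0.0169, 0.1455]
tool_rot: [-3.141, 0.001, 0.371]
contact_force: [0.4, -0.5, -1.5]
opening: 0.0311
grip_force: 34.9
```

Emit:
step_arm(commands=[[0.2, 0, 0.2, 0, 0, 0, -0.11], [0.2, 0, 0.2, 0, 0, 0, -0.22], [0.2, 0, 0.2, 0, 0, 0, -0.237], [0.2, 0, 0.2, 0, 0, 0, -0.237]])

```text
time: 6.2
tool_pos: [0.5281, 0.0176, 0.1454]
tool_rot: [-3.141, 0.002, 0.142]
contact_force: [-0.3, 0.3, -1.8]
opening: 0.031
grip_force: 35.0
```

Emit:
step_arm(commands=[[0.2, 0.5, 0, -3, 0, 0, 0], [0.2, 0.5, 0, -6, 0, 0, 0], [0.2, 0.5, 0, -9, 0, 0, 0], [0.2, 0.5, 0, -9, 0, 0, 0], [0.2, 0.5, 0, -9, 0, 0, 0]])

```text
time: 6.62
tool_pos: [0.5327, 0.0173, 0.0549]
tool_rot: [-3.141, 0.004, 0.141]
contact_force: [-0.0, -0.5, -0.5]
opening: 0.0313
grip_force: 35.0
```

Run:
```python
from h import *
t=grab('top')[:,:,::-1];s=grab('side')[:,:,::-1]
o=np.hstack([cv2.resize(t[180:280,270:370],(400,400),interpolation=2),cv2.resize(s[140:240,255:355],(400,400),interpolation=2)])
cv2.imwrite('pics/c2.png',o); print(observe()['tool_pos'])
```

```text
[0.53503258 0.01725614 0.05734417]
```

View pics/c2.png

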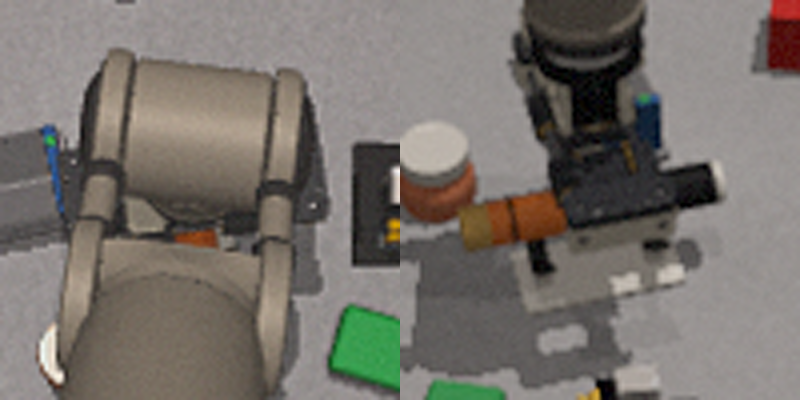

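The torch sits level over both notches in the right half of the crop, with the brass tail at (480,225), the lamp at (700,185) and the notches at (540,250) and (655,240). I'll lower it.

Emit:
step_arm(commands=[[0.2, 0, 0, -1, 0, 0, 0], [0.2, 0, 0, -1.8, 0, 0, 0], [0.2, 0, 0, -2.3, 0, 0, 0], [0.2, 0, 0, -2.5, 0, 0, 0], [0.2, 0, 0, -2.5, 0, 0, 0]])

```text
time: 7.13
tool_pos: [0.5341, 0.0173, 0.0309]
tool_rot: [3.141, 0.0, 0.14]
contact_force: [-0.5, -2.1, -0.1]
opening: 0.031
grip_force: 34.9
```

Emit:
step_arm(commands=[[0.2, 0, 0, -0.1, 0, 0, 0], [0.2, 0, 0, -0.2, 0, 0, 0], [0.2, 0, 0, -0.2, 0, 0, 0]])

```text
time: 7.38
tool_pos: [0.5345, 0.0168, 0.0303]
tool_rot: [3.14, -0.001, 0.14]
contact_force: [-4.0, -5.7, 12.9]
opening: 0.0316
grip_force: 34.9
```

Emit:
step_arm(commands=[[0.6, 0, 0, 0, 0, 0, 0], [0.6, 0, 0, 0, 0, 0, 0], [0.6, 0, 0, 0, 0, 0, 0], [0.6, 0, 0, 0, 0, 0, 0], [0.6, 0, 0, 0, 0, 0, 0]])

```text
time: 7.8
tool_pos: [0.5339, 0.0179, 0.0285]
tool_rot: [-3.141, 0.0, 0.14]
contact_force: [-0.7, -0.2, -0.2]
opening: 0.0541
grip_force: 0.0
```

Emit:
step_arm(commands=[[0.6, 0, 0, 2, 0, 0, 0], [0.6, 0, 0, 5, 0, 0, 0], [0.6, 0, 0, 9, 0, 0, 0], [0.6, 2, 0.3, 10, 0, 0, 0], [0.6, 4, 0.5, 10, 0, 0, 0]])

```text
time: 8.22
tool_pos: [0.5762, 0.0229, 0.1331]
tool_rot: [3.14, -0.007, 0.14]
contact_force: [0.1, -0.2, 0.0]
opening: 0.055
grip_force: 0.0
```

Emit:
step_arm(commands=[[0.6, 2, 0.3, 0, 0, 0, 0], [0.6, 3, 0.4, 0, 0, 0, 0], [0.6, 3, 0.4, 0, 0, 0, 0]])

```text
time: 8.47
tool_pos: [0.6056, 0.027, 0.1284]
tool_rot: [3.141, -0.001, 0.14]
contact_force: [-1.3, -0.4, 0.0]
opening: 0.0546
grip_force: 0.0
```

Run:
```python
from h import *
np.set_printoptions(precision=4,suppress=True)
t=grab('top');s=grab('side')
o=np.hstack([cv2.resize(t[180:280,250:350],(400,400),interpolation=2),cv2.resize(s[140:240,255:355],(400,400),interpolation=2)])
cv2.imwrite('pics/c3.png',o[:,:,::-1]); print(observe()['tool_pos'],observe()['tool_rot'])
```

```text
[0.6034 0.0269 0.1281] [-3.1413  0.0016  0.1401]
```

View pics/c3.png

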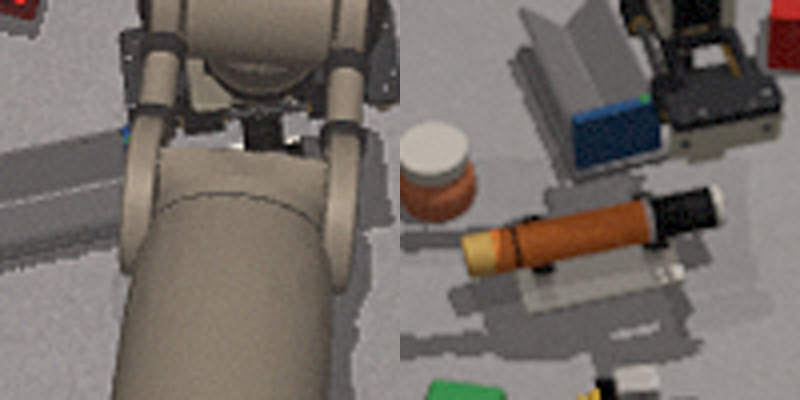

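The torch lies level in the cradle in the right half of the crop: tail face at about (465,254), lamp face at about (718,204). Casting the ends gives me the lamp point.

Run:
```python
from h import *
g=lambda X,Y:plane('side',255+(X-400)/4-.4,140+Y/4-.4,.045)
a,b=g(465,254),g(718,205);print(a,b,np.linalg.norm(a-b),(a+b)/2,(a+b)/2+.072*(b-a)/np.linalg.norm(b-a))
```

```text
[0.43538299 0.00570941 0.045     ] [0.62194226 0.0294506  0.045     ] 0.18806383541778873 [0.52866263 0.01758001 0.045     ] [0.60008661 0.02666929 0.045     ]
```

Emit:
step_arm(commands=[[0.6, -0.3, 0, -3, 0, 0, 0], [0.6, -0.3, 0, -6, 0, 0, 0], [0.6, -0.3, 0, -9, 0, 0, 0], [0.6, -0.3, 0, -10.2, 0, 0, 0], [0.6, -0.3, 0, -10.2, 0, 0, 0]])

```text
time: 8.98
tool_pos: [0.598, 0.0268, 0.0237]
tool_rot: [-3.14, 0.007, 0.14]
contact_force: [-1.0, 0.0, 0.6]
opening: 0.0547
grip_force: 0.0
```

Emit:
step_arm(commands=[[0.3, 0, 0, 0, 0, 0, 0], [0.3, 0, 0, 0, 0, 0, 0], [0.3, 0, 0, 0, 0, 0, 0], [0.3, 0, 0, 0, 0, 0, 0], [0.3, 0, 0, 0, 0, 0, 0]], grip_force=10)

```text
time: 9.4
tool_pos: [0.6022, 0.0262, 0.0283]
tool_rot: [3.14, -0.003, 0.14]
contact_force: [1.3, -2.6, 4.0]
opening: 0.032
grip_force: 10.0
```

Emit:
step_arm(commands=[[0.2, 0, 0, 0, 0, 0, 0], [0.2, 0, 0, 0, 0, 0, 0], [0.2, 0, 0, 0, 0, 0, 0]], grip_force=55)

```text
time: 9.65
tool_pos: [0.6023, 0.0262, 0.0282]
tool_rot: [3.14, -0.003, 0.14]
contact_force: [1.2, -3.2, 6.6]
opening: 0.0308
grip_force: 55.0
```

Emit:
step_arm(commands=[[0.2, 0, 0, 1, 0, 0, 0], [0.2, 0, 0, 2.5, 0, 0, 0], [0.2, 0, 0, 5, 0, 0, 0], [0.2, 0, 0, 8, 0, 0, 0], [0.2, 0, 0, 10.5, 0, 0, 0.05]])

```text
time: 10.07
tool_pos: [0.6005, 0.0272, 0.1334]
tool_rot: [-3.141, 0.001, 0.19]
contact_force: [0.7, -0.7, -1.3]
opening: 0.0308
grip_force: 55.0
```

Emit:
step_arm(commands=[[0.2, 0, 1.5, 0, 0, 0, 0.1], [0.2, -0.5, 3, 0, 0, 0, 0.21], [0.2, -1, 5, 0, 0, 0, 0.32], [0.2, -1.5, 7, 0, 0, 0, 0.43], [0.2, -2, 9, 0, 0, 0, 0.54]])

```text
time: 10.48
tool_pos: [0.58, 0.1178, 0.1319]
tool_rot: [-3.14, 0.001, 0.735]
contact_force: [-0.5, 0.7, -1.5]
opening: 0.0311
grip_force: 55.0
```

Emit:
step_arm(commands=[[0.2, -0.5, 2, 0, 0, 0, 0.11], [0.2, -1, 4, 0, 0, 0, 0.22], [0.2, -2, 6, 0, 0, 0, 0.33], [0.2, -3, 8, 0, 0, 0, 0.44], [0.2, -4, 10, 0, 0, 0, 0.55]])

```text
time: 10.9
tool_pos: [0.5397, 0.2179, 0.1318]
tool_rot: [-3.14, 0.0, 1.285]
contact_force: [-1.0, 0.2, -3.1]
opening: 0.031
grip_force: 55.0
```

Emit:
step_arm(commands=[[0.2, -0.5, 2, 0, 0, 0, 0.11], [0.2, -1, 4, 0, 0, 0, 0.22], [0.2, -2, 6, 0, 0, 0, 0.33], [0.2, -2.9, 8, 0, 0, 0, 0.44], [0.2, -2.9, 9.5, 0, 0, 0, 0.5]])

```text
time: 11.32
tool_pos: [0.5093, 0.3135, 0.1317]
tool_rot: [-3.139, -0.001, 1.787]
contact_force: [0.0, -0.6, -1.6]
opening: 0.0307
grip_force: 55.0
```

Now check the hang of the torch and its place relative to the dock.

Run:
```python
from h import *
t=grab('top');s=grab('side')
o=np.hstack([cv2.resize(t[190:270,220:300],(400,400),interpolation=2),cv2.resize(s[100:200,255:355],(400,400),interpolation=2)])
cv2.imwrite('pics/c4.png',o[:,:,::-1]); print(observe()['tool_pos'],observe()['tool_rot'])
```

```text
[0.51068502 0.31400736 0.1318148 ] [-3.14081676e+00 -1.00408467e-03  1.78356830e+00]
```

View pics/c4.png

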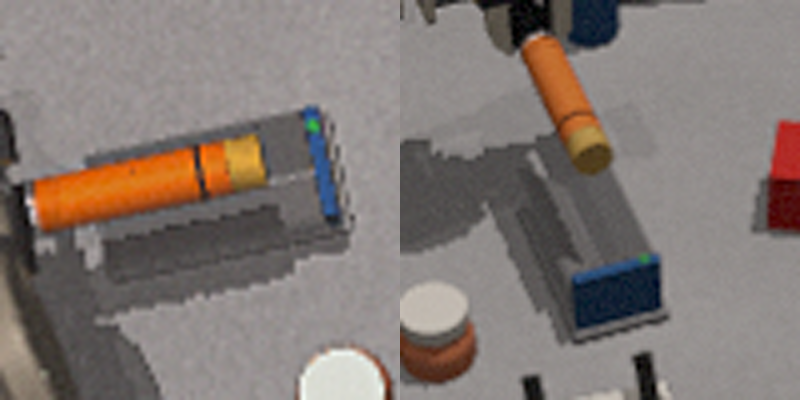

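Run:
```python
from h import *
np.set_printoptions(precision=4,suppress=True)
T=lambda X,Y:(220+X/5-.4,190+Y/5-.4)
S=lambda X,Y:(255+(X-400)/4-.4,100+Y/4-.4)
print('tail',two(S(596,160),T(264,160)))
print('face',plane('top',*T(304,110),.064),plane('top',*T(327,222),.064))
print('valley',plane('top',*T(312,173),.024),plane('top',*T(275,181),.024))
print('side plate top near corners (outer face)',plane('side',*S(573,275),.064),plane('side',*S(660,258),.064))
print('plate inner',plane('side',*S(572,268),.064),plane('side',*S(655,251),.064))
```

```text
tail (array([0.5473, 0.1506, 0.1471]), np.float64(0.0005379123222154481))
face [0.5911 0.1342 0.064 ] [0.5212 0.1184 0.064 ]
valley [0.5573 0.1311 0.024 ] [0.5519 0.1546 0.024 ]
side plate top near corners (outer face) [0.5235 0.1174 0.064 ] [0.5905 0.127  0.064 ]
plate inner [0.5234 0.125  0.064 ] [0.5876 0.135  0.064 ]
```

Emit:
step_arm(commands=[[0.2, 0.2, 0, -3, 0, 0, 0], [0.2, 0.2, 0, -6, 0, 0, 0], [0.2, 0.2, 0, -8.5, 0, 0, 0], [0.2, 0.2, 0, -9, 0, 0, 0], [0.2, 0.2, 0, -9, 0, 0, 0]])

```text
time: 11.83
tool_pos: [0.5127, 0.3105, 0.0401]
tool_rot: [-3.137, 0.001, 1.778]
contact_force: [0.4, -0.1, -1.0]
opening: 0.031
grip_force: 55.0
```

Emit:
step_arm(commands=[[0.2, 0, 0, -0.3, 0, 0, 0], [0.2, 0, 0, -0.6, 0, 0, 0], [0.2, 0, 0, -0.9, 0, 0, 0], [0.2, 0, 0, -1.1, 0, 0, 0], [0.2, 0, 0, -1.1, 0, 0, 0]])

```text
time: 12.25
tool_pos: [0.5143, 0.3118, 0.0311]
tool_rot: [3.141, -0.0, 1.78]
contact_force: [0.2, -0.4, -1.1]
opening: 0.0308
grip_force: 55.0
```

Emit:
step_arm(commands=[[0.2, 0, 0, -0.15, 0, 0, 0], [0.2, 0, 0, -0.25, 0, 0, 0], [0.2, 0, 0, -0.25, 0, 0, 0]])

```text
time: 12.5
tool_pos: [0.5145, 0.312, 0.0287]
tool_rot: [3.14, -0.0, 1.78]
contact_force: [1.6, 0.1, 2.0]
opening: 0.0309
grip_force: 55.0
```

Emit:
step_arm(commands=[[0.2, 0.1, -0.4, 0, 0, 0, 0], [0.2, 0.2, -0.8, 0, 0, 0, 0], [0.2, 0.25, -1.1, 0, 0, 0, 0], [0.2, 0.3, -1.3, 0, 0, 0, 0], [0.2, 0.3, -1.3, 0, 0, 0, 0]])

```text
time: 12.92
tool_pos: [0.5178, 0.2983, 0.0286]
tool_rot: [3.14, -0.0, 1.779]
contact_force: [4.2, 1.1, 1.8]
opening: 0.0309
grip_force: 55.0
```

Emit:
step_arm(commands=[[0.2, 0.1, -0.2, 0, 0, 0, 0], [0.2, 0.15, -0.35, 0, 0, 0, 0], [0.2, 0.15, -0.5, 0, 0, 0, 0], [0.2, 0.15, -0.5, 0, 0, 0, 0]])

```text
time: 13.25
tool_pos: [0.5191, 0.2938, 0.0285]
tool_rot: [3.14, -0.0, 1.78]
contact_force: [4.1, 3.1, 2.4]
opening: 0.0309
grip_force: 55.0
```

Emit:
step_arm(commands=[[0.2, 0.03, -0.1, 0, 0, 0, 0], [0.2, 0.05, -0.2, 0, 0, 0, 0], [0.2, 0.05, -0.2, 0, 0, 0, 0]])

```text
time: 13.5
tool_pos: [0.5195, 0.2919, 0.0285]
tool_rot: [3.14, -0.0, 1.78]
contact_force: [2.8, 3.2, 2.7]
opening: 0.0306
grip_force: 55.0
```

Emit:
step_arm(commands=[[0.2, 0.03, -0.1, 0, 0, 0, 0], [0.2, 0.05, -0.2, 0, 0, 0, 0], [0.2, 0.05, -0.2, 0, 0, 0, 0]])

```text
time: 13.75
tool_pos: [0.5199, 0.2904, 0.0285]
tool_rot: [3.14, -0.001, 1.78]
contact_force: [2.2, 7.0, 1.3]
opening: 0.0309
grip_force: 55.0
```

Emit:
step_arm(commands=[[0.2, 0.03, -0.1, 0, 0, 0, 0], [0.2, 0.05, -0.2, 0, 0, 0, 0], [0.2, 0.05, -0.2, 0, 0, 0, 0]])

```text
time: 14.0
tool_pos: [0.5199, 0.2903, 0.0286]
tool_rot: [3.14, -0.004, 1.78]
contact_force: [0.3, 14.2, 1.1]
opening: 0.0312
grip_force: 55.0
```

The tail is firmly against the contact: 14 N, and the TCP no longer advances. I'll release.

Emit:
step_arm(commands=[[0.6, 0, 0, 0, 0, 0, 0], [0.6, 0, 0, 0, 0, 0, 0], [0.6, 0, 0, 0, 0, 0, 0], [0.6, 0, 0, 0, 0, 0, 0], [0.6, 0, 0, 0, 0, 0, 0]])

```text
time: 14.42
tool_pos: [0.5195, 0.2871, 0.0278]
tool_rot: [-3.14, 0.0, 1.779]
contact_force: [0.9, 0.0, -0.6]
opening: 0.0543
grip_force: 0.0
```

Emit:
step_arm(commands=[[0.6, 0, 0, 2, 0, 0, 0], [0.6, 0, 0, 5, 0, 0, 0], [0.6, 0, 0, 9, 0, 0, 0], [0.6, -2, 2, 12, 0, 0, 0], [0.6, -4, 4, 13, 0, 0, 0]])

```text
time: 14.83
tool_pos: [0.4823, 0.328, 0.1632]
tool_rot: [3.134, -0.002, 1.777]
contact_force: [1.0, 0.4, 0.8]
opening: 0.055
grip_force: 0.0
```

Emit:
step_arm(commands=[[0.6, -3, 2, 0, 0, 0, 0], [0.6, -6, 4, 0, 0, 0, 0], [0.6, -9, 6, 0, 0, 0, 0], [0.6, -11, 8, 0, 0, 0, 0], [0.6, -11, 8, 0, 0, 0, 0]])

```text
time: 15.25
tool_pos: [0.366, 0.4101, 0.1583]
tool_rot: [-3.14, -0.001, 1.784]
contact_force: [-0.6, -0.1, -0.5]
opening: 0.0549
grip_force: 0.0
```

Run:
```python
from h import *
t=grab('top');s=grab('side')
o=np.hstack([cv2.resize(t[190:270,220:300],(400,400),interpolation=2),cv2.resize(s[100:200,255:355],(400,400),interpolation=2)])
u=np.hstack([cv2.resize(t[110:300,90:550],(484,200)),cv2.resize(s[50:390,230:470],(316,200))])
cv2.imwrite('pics/c5.png',np.vstack([o,u])[:,:,::-1]); print(observe()['tool_pos'],observe()['contact_force'])
```

```text
[0.3693558  0.40798644 0.15822939] [-0.00323597 -0.04821712  0.59216779]
```

View pics/c5.png

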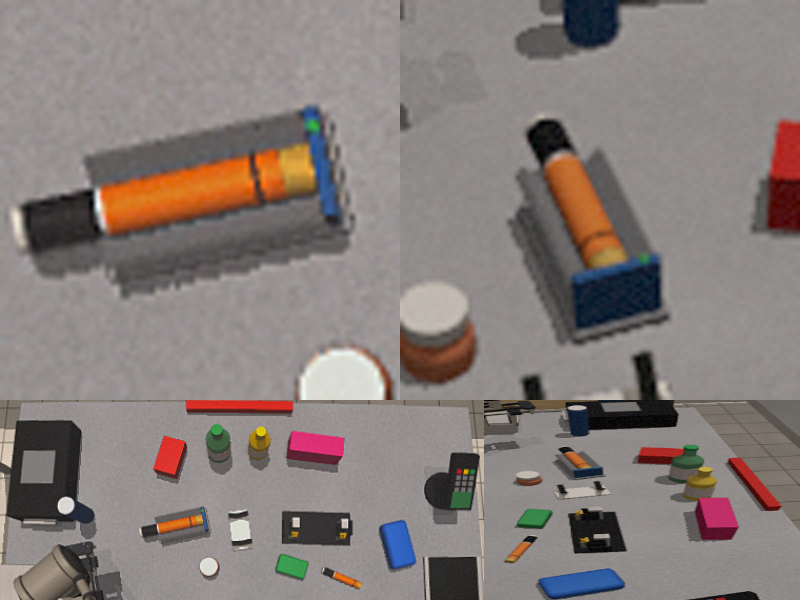

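The torch lies in the dock with its brass tail at (318,168), against the blue plate and with no visible gap. The goods are where they were, and the robot is clear of everything.

```bash
python3 -c "
from cell import *
print(hand_in())"
```

```text
the job is handed in; nothing more can be done
None
```

The torch went from the clips to the white cradle, was let go there, and was then laid in the charging dock with its brass tail pressed against the contact and released; the goods were not moved, and the job was handed in at about 15 s.

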